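# Start a crossed filler plug and lock it down

## Robot

A 7-joint arm with a two-finger parallel gripper is mounted at the origin on a cart in front of the work surface, level with it; the furniture and walls round the work are solid. World frame = base frame: x ahead of the robot, y to its left, z up, the work surface at z = 0. Lengths are in m, angles in rad, forces in N, time in s.
With the tool pointing down it reaches from about 0.4 to 0.9 m from the base axis. Payload 5.5 kg.
Tool frame: the origin (TCP) lies at the very end of the fingers, on their centre line; the grasp point (between the pads) lies 19 mm behind it (manip.pinch_z is the z of the grasp point in the tool frame, in m); z points along the fingers, y is the line along which they close (so a half turn about z gives the same grasp; the last joint's range is limited). The gripper opens to 92 mm and grips with 3 to 60 N. Pads are 19 mm wide; open, the fingers measure 130 mm over their backs; the gripper's body (75 mm by 190 mm) begins 47 mm behind the grasp point.
Start: joints at [-1.072, 0.501, -0.427, 1.55, 0.221, 1.138, -0.21], TCP at [0.152, 0.632, 0.227] pointing down, gripper open.
Joint ranges: [-2.88, 2.88], [-0.31, 2.03], [-1.54, 1.56], [0.2, 2.42], [-1.41, 4.55], [0.19, 2.02], [-2.57, 2.57]. Speed limits (rad/s): [2.57, 2.57, 3.14, 3.14, 3.14, 3.14, 3.14].

## Interface

Orientations are given as a unit quaternion [w, x, y, z].
In Python, from workcell import manip, grab_frame gives the robot as it stands.
- The arm moves only by the tool jog_arm, never from a script. Its argument "targets" is a list of rows, each an object of numbers: "dx", "dy", "dz": the shift along the tool's x, y, z in m; "twist": the turn about the tool's z in degrees; "jaw": the finger opening in m, from 0 to 0.0918. A call has 1 to 10 rows; each row is the pose to reach, as a shift and turn from the pose commanded when the call began, along the tool's axes at that moment; what a row does not reach only later rows make up. A row lasts 1/8 s, in which the tool goes at most 62.5 mm and 10.7 degrees, less where a joint would pass 70% of its speed; a pose out of reach is approached as far as the arm can. A call with a gripper value outside its range is refused whole. The fingers move at their own pace and stop on an object; "grip_force" is the grip in N (left out, the last holds). Time passes only in rows, so rows that repeat a pose let the fingers close. It gives the time, the measured TCP pose, the force, the opening and the grip force at its end, in the units of the state.
- manip.observe(): the state, without advancing time (a new reading comes with each control period).
- grab_frame(name): name is "side" or "top" or "wrist"; returns a dict with "image" (480x640x3 uint8, red, green, blue), "fx", "fy", "cx", "cy" (pixels), "R" (3x3) and "t" (3): a world point X has camera coordinates R X + t; the wrist camera has in their place "mount" (4x4, takes a point from camera to tool coordinates, whose origin is the TCP and whose axes are the flange's). Camera axes: x right, y down, z forward; pixel columns grow to the right and rows downward; lengths in m; the calibration is good to about 2 mm. A picture is of the moment at which its call begins: read the wrist's pose just before it. There is no depth.
- manip.sign_off(): hands the job in; it is judged then, once.
The state is a dict: "time": time; "joint_pos": joint angles; "joint_velocities": joint speeds; "tau": joint torques, N m; "eef_pos": TCP position; "ee_rot": TCP orientation; "wrist_force": force on the tool from outside, world axes, zero at the start; "torque": the same for the moment, N m; "opening": opening from 0.0 (shut) to 1.0 (fully open); "finger_force": force on a finger pad.
Only numpy, scipy, OpenCV 4.12 (cv2) and the standard library are available. Lean on these libraries where they do the work, as an engineer would, in place of code of your own. Each camera call takes 0.05 s, during which the arm holds its last target. There are 200 camera calls.

## Task

The filler plug with the cross bar is standing high on its port, off its thread start. Turn it backward (anticlockwise seen from above) by pushing its bar until it drops into the thread start, then turn it forward (clockwise) until it is fully home; do not drive it forward while it still stands high, or the thread crosses. Then slide the keeper with the red tab all the way in over the plug's head, let go of everything, and leave the tools lying around where they are.

Things in the scene. Friction and masses are not known exactly. Their poses are not given: they have to be found in the camera images.
- filler: Aluminium filler neck fixed to the table: a round boss 84 mm in diameter and 55 mm high. Origin: centre of its underside, on the plug's upright axis; z up. On its -y side a guide bracket (36 mm wide, cheeks to 84 mm above the table, out to 78 mm from the axis) carries the keeper. Its position and yaw differ from start to start.
- port (a point): The mouth of the port: centre of the boss's top face, on the plug's axis, 55 mm above the table.
- turn (a joint): Plug's angle about its upright axis, rad; grows clockwise from above (forward), falls anticlockwise (backward). Starts between -0.3 and 0.25. Turned back to between -0.8 and -0.9 (stop at -1.0) it drops into the thread start; forward from there it screws down to its stop, fully home, at 0.77. Standing high, it binds forward at 0.6: crossed thread. Friction 0.1 N m; stays where left.
- sink (a joint): How far the plug has gone down, m: 0 standing high, 0.010 after the drop into the thread start (it falls by its own weight, about 0.75 kg, unless something holds the bar up), then gradually to 0.020, fully home with its head on the boss, as it is turned forward.
- bar_centre (a point): Middle of the plug's cross bar, on the plug's axis. The plug has a knurled steel head 60 mm in diameter and 22 mm thick, a neck 22 mm in diameter above it, and through the neck a level round bar 12 mm thick, 160 mm long. The bar's middle is 119 mm above the table when the plug stands high, 109 mm after the drop, 99 mm when home; neck top 8 mm above it, head top 22 mm below it.
- bar_yellow_end (a point): Centre of the yellow ball (19 mm in diameter) on one end of the bar, 80 mm from the plug's axis. It starts on the side away from the robot. Seen from above its direction, measured anticlockwise from the filler's own x axis, is -0.105 rad minus the turn reading.
- bar_black_end (a point): Centre of the black ball (19 mm in diameter) on the other end of the bar, 80 mm from the plug's axis.
- keeper (a joint): How far the keeper has slid in, m: 0 withdrawn, 0.020 fully in against its stop, 14 mm over the plug's head. It slides in the filler's +y direction, toward the plug's axis, with about 1.5 N of friction, and stays where it is left. It goes in only once the plug is fully home; otherwise the plug's head blocks it.
- keeper_tab (a point): Middle of the top edge of the keeper's upright red tab, to be pushed from outside: 24 mm wide, 6 mm thick along the slide, standing 20 mm up from the flat dark keeper plate, which lies 85 mm above the table at its top. The tab's top is 111 mm above the table and, withdrawn, 69 mm from the plug's axis on the filler's -y side. Behind the tab the plate runs on 6 mm outward.
- spanner: Open-ended spanner lying flat, 166 mm long, 5 mm thick; bystander. Origin at the centre of its underside.
- small_bin: Small grey stacking bin, 103 x 68 x 45 mm; bystander. Origin at the centre of its underside.
- marker: Blue paint marker lying flat, 133 mm long, 17 mm thick; bystander. Origin at the centre of its underside.
- multimeter: Yellow multimeter lying flat, 148 x 72 x 46 mm; bystander. Origin at the centre of its underside.

How it is judged:
By the outcome, as a careful person would: the job done as asked, in the order asked, and still so for the second after the job is handed in, with the robot touching nothing.
It also fails if it takes over 51 s, if anything falls off the work surface, if the arm or the gripper's body presses on something with over 40 N, if the wrist force passes 120 N, or if a joint passes its speed limit or range.

## Working session

There is one attempt and no reset: what is moved stays moved. The work goes in short steps, Python scripts to look and compute and a tool call to move; the robot and the scene stay as the last step left them, time stands still between calls to the robot, and variables do not carry over. Pictures are saved under pics/ and viewed, at most 10 in all, crops included, and the job is handed in when it is done.

Besides the shell and the picture viewer there is one more tool, called by a JSON object that holds its "name" and its "arguments", one argument or row to a line. jog_arm: Moves the arm, as the interface text tells. Its arguments: {"type":"object","properties":{"targets":{"type":"array"},"grip_force":{"type":"number"}},"required":["targets"]}

```bash
mkdir -p pics; python3 - <<'E'
from workcell import manip, grab_frame
import cv2
s=manip.observe();print({k:s[k] for k in('time','eef_pos','ee_rot','wrist_force','opening')})
for n in('side','top'):
    f=grab_frame(n);cv2.imwrite(f'pics/{n}0.png',f['image'][:,:,::-1]);print(n,f['fx'],f['cx'],f['cy'],f['R'],f['t'])
E
```

```text
{'time': 0.0, 'eef_pos': array([0.15173438, 0.63131895, 0.22567043]), 'ee_rot': array([-1.35559062e-04,  1.17601948e-01,  9.93060340e-01, -9.61252456e-04]), 'wrist_force': array([-0.57905431,  0.49011601,  0.13257985]), 'opening': 0.9988312567582298}
side 604.9688272875328 325.87257034986123 247.85563041089875 [[-0.99284512 -0.11769518  0.02015964]
 [-0.05769852  0.32504536 -0.94393665]
 [ 0.104544   -0.93834608 -0.32951054]] [0.43596118 0.07916045 1.54408819]
top 571.3726574822306 322.12184293203177 239.9015616394268 [[-0.08786131 -0.99611529 -0.005892  ]
 [-0.9728301   0.08707635 -0.21452109]
 [ 0.21420079 -0.01311619 -0.97670159]] [0.1818935  0.4179442  1.37528698]
```

View pics/top0.png

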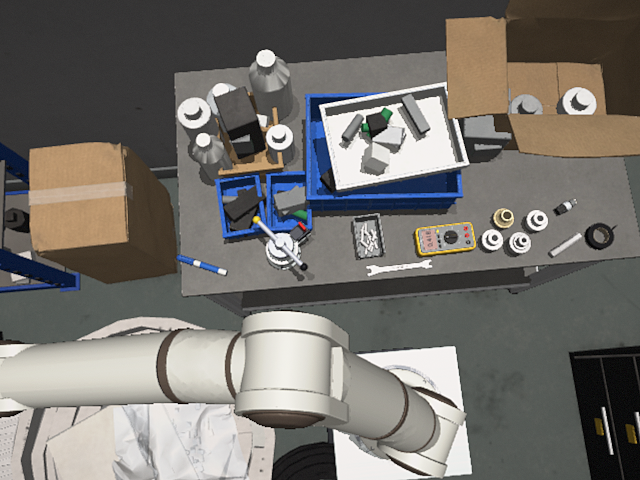

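View pics/side0.png

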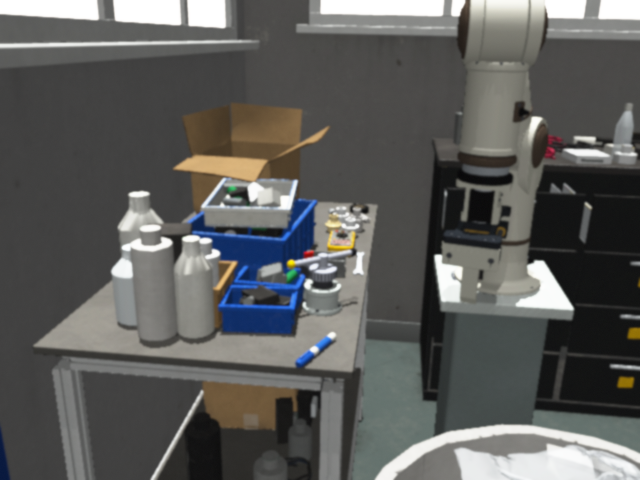

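The top view shows the plug near (280,248), the yellow ball near (257,219), the black ball near (303,268) and the red tab near (300,228). The side view shows the yellow ball near (291,264). Next I'll segment these and cast rays.

```bash
cat > h.py <<'E'
import cv2,numpy as np
from workcell import manip,grab_frame
def plane(f,u,v,z):
    d=f['R'].T@np.array([(u-f['cx'])/f['fx'],(v-f['cy'])/f['fy'],1]);c=-f['R'].T@f['t']
    return (c+d*(z-c[2])/d[2])
def blobs(img,lo,hi,box,mina=4):
    x0,y0,x1,y1=box;h=cv2.cvtColor(img[y0:y1,x0:x1].copy(),cv2.COLOR_RGB2HSV)
    n,l,st,c=cv2.connectedComponentsWithStats(cv2.inRange(h,lo,hi))
    return [(st[i,4],c[i]+[x0,y0]) for i in range(1,n) if st[i,4]>=mina]
E
python3 - <<'E'
from h import *
f=grab_frame('top');im=f['image'];B=(235,200,330,300)
for n,lo,hi,z in(('yel',(20,120,120),(35,255,255),.119),('red',(0,140,80),(8,255,255),.101),('red2',(172,140,80),(180,255,255),.101)):
    for a,c in blobs(im,lo,hi,B): print(n,a,c,plane(f,*c,z))
print('blk',plane(f,303,268,.119),'plug',plane(f,281,246,.127))
c=im[200:300,225:345];c=cv2.resize(c,None,fx=6,fy=6,interpolation=cv2.INTER_CUBIC)
cv2.imwrite('pics/c.png',c[:,:,::-1])
E
```

```text
yel 38 [255.76315789 218.89473684] [0.48136365 0.29780325 0.119     ]
red 28 [301.60714286 225.71428571] [0.45946938 0.19095113 0.101     ]
blk [0.353528   0.19547507 0.119     ] plug [0.40864674 0.24230577 0.127     ]
```

View pics/c.png

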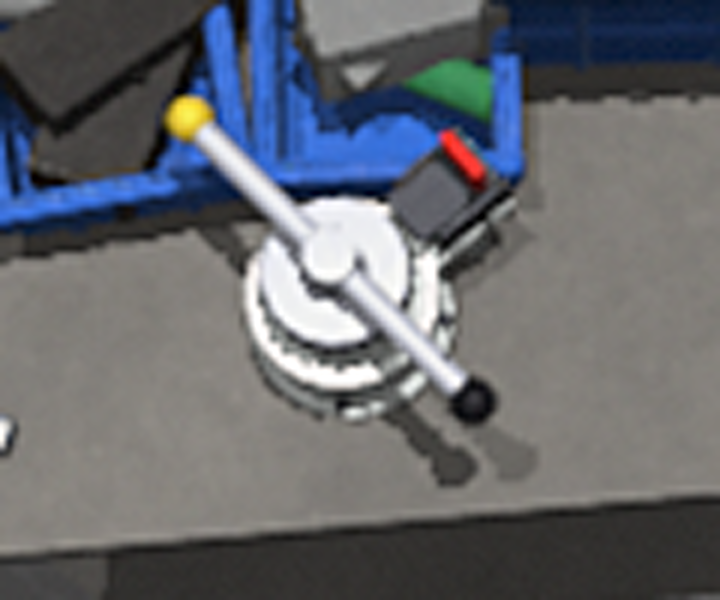

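```bash
cat >> h.py <<'E'
from scipy.spatial.transform import Rotation as Ro
C=np.array([.418,.2455]);YAW=.651
def pose():
    s=manip.observe();q=s['ee_rot'];R=Ro.from_quat([q[1],q[2],q[3],q[0]]).as_matrix();return s,np.array(s['eef_pos']),R
def rel(x,y,z,yang,base=None):
    s,p,R=pose()
    d=R.T@(np.array([x,y,z])-p);a=np.degrees(np.arctan2(R[1,1],R[0,1]))
    return dict(dx=round(d[0],4),dy=round(d[1],4),dz=round(d[2],4),twist=round((a-yang+180)%360-180,1))
def black(turn,z,r=.055,off=0): # straddle pose at black end; off: bar-turn lead in rad
    b=YAW-.105-turn; return (*(C-r*np.array([np.cos(b),np.sin(b)])),z,np.degrees(b)-90)
E
python3 - <<'E'
from h import *
print(rel(*black(-.147,.2)), black(-.147,.2))
E
```

```text
{'dx': np.float64(-0.3161), 'dy': np.float64(-0.3571), 'dz': np.float64(0.0264), 'twist': np.float64(126.8)} (np.float64(0.3756866885359284), np.float64(0.21036335711903498), 0.2, np.float64(-50.29402479743395))
```

{"name": "jog_arm", "arguments": {
  "targets": [
    {"dx": -0.04, "dy": -0.045, "twist": 10, "jaw": 0.04},
    {"dx": -0.08, "dy": -0.09, "twist": 20},
    {"dx": -0.12, "dy": -0.135, "twist": 30},
    {"dx": -0.155, "dy": -0.175, "twist": 40},
    {"dx": -0.19, "dy": -0.215, "twist": 50},
    {"dx": -0.225, "dy": -0.25, "twist": 60},
    {"dx": -0.255, "dy": -0.285, "twist": 70},
    {"dx": -0.28, "dy": -0.32, "twist": 80},
    {"dx": -0.3, "dy": -0.34, "twist": 90},
    {"dx": -0.316, "dy": -0.357, "dz": 0.02, "twist": 100, "jaw": 0.04}
  ]
}}

```text
invalid input
```

```bash
python3 - <<'E'
from h import *
s,p,R=pose();print(s['time'],p,s['joint_pos'],s['opening'],rel(*black(-.147,.16)))
f=grab_frame('wrist');cv2.imwrite('pics/w1.png',f['image'][:,:,::-1]);np.set_printoptions(suppress=True,precision=4);print(f['mount'],f['fx'])
E
```

```text
0.15 [0.15177211 0.63148078 0.22591282] [-1.07181299  0.50165571 -0.42680361  1.55117871  0.22081934  1.13832939
 -0.21030017] 0.9975243104128086 {'dx': np.float64(-0.3161), 'dy': np.float64(-0.3571), 'dz': np.float64(0.0664), 'twist': np.float64(126.8)}
[[ 0.0011 -0.9627 -0.2704  0.0726]
 [ 1.      0.0011  0.0002  0.0001]
 [ 0.0001 -0.2704  0.9627 -0.1573]
 [ 0.      0.      0.      1.    ]] 337.4119026827803
```

View pics/w1.png

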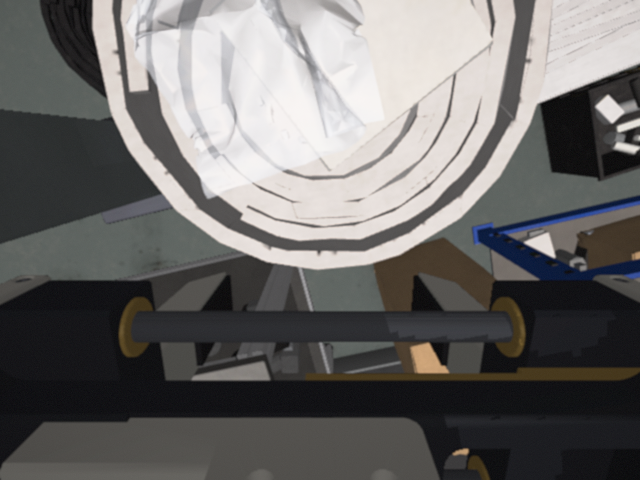

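The move was refused and the arm is still at its start pose, so this wrist view only shows the drum beside the cart. I'll give every field in every row this time.

{"name": "jog_arm", "arguments": {
  "targets": [
    {"dx": -0.04, "dy": -0.045, "dz": 0, "twist": 10, "jaw": 0.04},
    {"dx": -0.08, "dy": -0.09, "dz": 0, "twist": 20, "jaw": 0.04},
    {"dx": -0.12, "dy": -0.135, "dz": 0, "twist": 30, "jaw": 0.04},
    {"dx": -0.155, "dy": -0.175, "dz": 0, "twist": 40, "jaw": 0.04},
    {"dx": -0.19, "dy": -0.215, "dz": 0, "twist": 50, "jaw": 0.04},
    {"dx": -0.225, "dy": -0.25, "dz": 0, "twist": 60, "jaw": 0.04},
    {"dx": -0.255, "dy": -0.285, "dz": 0, "twist": 70, "jaw": 0.04},
    {"dx": -0.28, "dy": -0.32, "dz": 0, "twist": 80, "jaw": 0.04},
    {"dx": -0.3, "dy": -0.34, "dz": 0, "twist": 90, "jaw": 0.04},
    {"dx": -0.316, "dy": -0.357, "dz": 0.02, "twist": 100, "jaw": 0.04}
  ]
}}

```text
time: 1.45
eef_pos: [0.3774, 0.2106, 0.2078]
ee_rot: [0.0, 0.838, 0.545, 0.002]
wrist_force: [0.0, 0.7, -0.4]
opening: 0.434
finger_force: 0.0
```

```bash
python3 - <<'E'
from h import *
s,p,R=pose();print(s['time'],p,s['joint_pos'],s['opening'],rel(*black(-.147,.16)))
E
```

```text
1.45 [0.3774387  0.21058444 0.2078457 ] [-5.79346933e-01  9.92346145e-02  8.72543749e-03  2.10375594e+00
 -1.01154542e-03  9.34677386e-01 -9.87362035e-01] 0.4341768976798656 {'dx': np.float64(-0.0011), 'dy': np.float64(-0.0016), 'dz': np.float64(0.0478), 'twist': np.float64(26.4)}
```

{"name": "jog_arm", "arguments": {
  "targets": [
    {"dx": 0, "dy": 0, "dz": 0.015, "twist": 9, "jaw": 0.04},
    {"dx": -0.001, "dy": -0.001, "dz": 0.03, "twist": 18, "jaw": 0.04},
    {"dx": -0.001, "dy": -0.001, "dz": 0.045, "twist": 26.5, "jaw": 0.04},
    {"dx": -0.001, "dy": -0.001, "dz": 0.045, "twist": 26.5, "jaw": 0.04},
    {"dx": -0.001, "dy": -0.001, "dz": 0.045, "twist": 26.5, "jaw": 0.04}
  ]
}}

```text
time: 2.08
eef_pos: [0.3746, 0.2108, 0.1621]
ee_rot: [-0.0, 0.939, 0.343, 0.0]
wrist_force: [-0.6, -0.1, 0.8]
opening: 0.435
finger_force: 0.0
```

```bash
cat >> h.py <<'E'
def wrist():
    s,p,R=pose();f=dict(grab_frame('wrist'));M=np.array(f['mount'])
    Rwc=R@M[:3,:3];c=p+R@M[:3,3];f['R']=Rwc.T;f['t']=-Rwc.T@c;return f
def proj(f,X):
    q=f['R']@np.array(X)+f['t'];return f['fx']*q[0]/q[2]+f['cx'],f['fy']*q[1]/q[2]+f['cy']
E
python3 - <<'E'
from h import *
f=wrist();im=f['image'].copy();cv2.imwrite('pics/w2.png',im[:,:,::-1])
s,p,R=pose();print(s['time'],p,s['joint_pos'],rel(*black(-.147,.16)))
for n,X in(('neck',[*C,.127]),('yel',[.480,.297,.119]),('blk',[.3562,.1943,.119]),('tab',[.4595,.191,.105])): print(n,proj(f,X))
for n,lo,hi,z in(('yel',(20,120,120),(35,255,255),.119),('red',(0,140,80),(8,255,255),.105)):
    for a,c in blobs(im,lo,hi,(0,0,640,300),100): print(n,a,c,plane(f,*c,z))
E
```

```text
2.125 [0.37473688 0.21089395 0.16232017] [-0.61463789  0.16410457  0.04318018  2.15276293 -0.00971441  0.82390384
 -1.4357728 ] {'dx': np.float64(0.0004), 'dy': np.float64(0.001), 'dz': np.float64(0.0023), 'twist': np.float64(0.4)}
neck (np.float64(324.20342965786307), np.float64(175.76662461114338))
yel (np.float64(325.79071489367954), np.float64(17.807389780012443))
blk (np.float64(322.5847124782224), np.float64(299.7831823985752))
tab (np.float64(432.7367319222486), np.float64(178.2827250890724))
yel 937 [326.23052295  14.29135539] [0.48137022 0.29786644 0.119     ]
red 626 [429.27316294 177.26677316] [0.45854034 0.19311173 0.105     ]
```

View pics/w2.png

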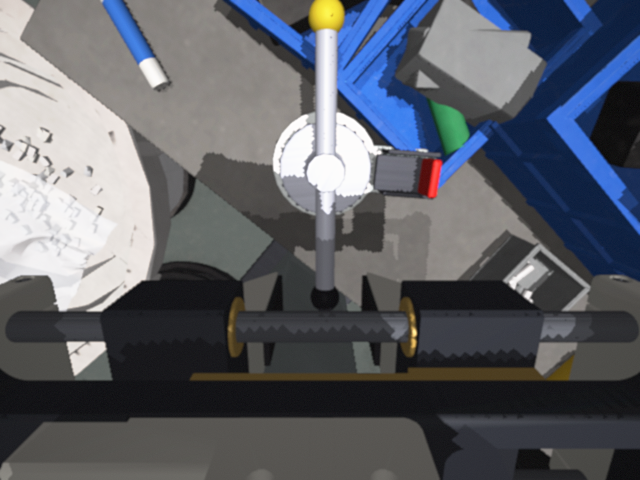

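Yellow ball (327,15), neck (326,172), black ball (324,298) and tab (430,177) all agree with my estimates to 2 mm. The fingers straddle the bar, so I'll descend.

{"name": "jog_arm", "arguments": {
  "targets": [
    {"dx": 0, "dy": 0.001, "dz": 0.02, "twist": 0, "jaw": 0.036},
    {"dx": 0, "dy": 0.001, "dz": 0.045, "twist": 0, "jaw": 0.036},
    {"dx": 0, "dy": 0.001, "dz": 0.065, "twist": 0, "jaw": 0.036},
    {"dx": 0, "dy": 0.001, "dz": 0.072, "twist": 0, "jaw": 0.03},
    {"dx": 0, "dy": 0.001, "dz": 0.072, "twist": 0, "jaw": 0.024},
    {"dx": 0, "dy": 0.001, "dz": 0.072, "twist": 0, "jaw": 0.024}
  ]
}}

```text
time: 2.88
eef_pos: [0.3757, 0.2102, 0.0905]
ee_rot: [-0.0, 0.94, 0.342, 0.001]
wrist_force: [0.2, 1.0, 1.8]
opening: 0.263
finger_force: 0.0
```

```bash
python3 - <<'E'
from h import *
s,p,R=pose();print(s['time'],p,s['wrist_force'],s['opening']*.0918,s['joint_pos'])
for t in np.linspace(-.147,-.96,8): print({k:float(v) for k,v in rel(*black(t,.090)).items()})
E
```

```text
2.875 [0.37568732 0.21022951 0.09053923] [0.15153782 1.04671692 1.84482936] 0.024138214848035137 [-0.60835466  0.29328388  0.04053665  2.20479952 -0.01970129  0.64223927
 -1.4262768 ]
{'dx': 0.0001, 'dy': -0.0001, 'dz': 0.0005, 'twist': 0.3}
{'dx': 0.0004, 'dy': 0.0063, 'dz': 0.0005, 'twist': -6.4}
{'dx': 0.0015, 'dy': 0.0126, 'dz': 0.0005, 'twist': -13.0}
{'dx': 0.0033, 'dy': 0.0187, 'dz': 0.0005, 'twist': -19.7}
{'dx': 0.0058, 'dy': 0.0246, 'dz': 0.0006, 'twist': -26.3}
{'dx': 0.0089, 'dy': 0.0301, 'dz': 0.0006, 'twist': -33.0}
{'dx': 0.0127, 'dy': 0.0353, 'dz': 0.0006, 'twist': -39.6}
{'dx': 0.0171, 'dy': 0.0399, 'dz': 0.0006, 'twist': -46.3}
```

{"name": "jog_arm", "arguments": {
  "targets": [
    {"dx": 0.0005, "dy": 0.0063, "dz": 0, "twist": -6.5, "jaw": 0.024},
    {"dx": 0.0015, "dy": 0.0126, "dz": 0, "twist": -13, "jaw": 0.024},
    {"dx": 0.0033, "dy": 0.0187, "dz": 0, "twist": -19.5, "jaw": 0.024},
    {"dx": 0.0058, "dy": 0.0246, "dz": 0, "twist": -26.5, "jaw": 0.024},
    {"dx": 0.009, "dy": 0.03, "dz": 0, "twist": -33, "jaw": 0.024},
    {"dx": 0.0127, "dy": 0.0353, "dz": 0, "twist": -39.5, "jaw": 0.024},
    {"dx": 0.0171, "dy": 0.04, "dz": 0, "twist": -46.5, "jaw": 0.024},
    {"dx": 0.0171, "dy": 0.04, "dz": 0, "twist": -46.5, "jaw": 0.024},
    {"dx": 0.0171, "dy": 0.04, "dz": 0, "twist": -46.5, "jaw": 0.024},
    {"dx": 0.0171, "dy": 0.04, "dz": 0, "twist": -46.5, "jaw": 0.024}
  ]
}}

```text
time: 4.12
eef_pos: [0.414, 0.1902, 0.09]
ee_rot: [0.0, 0.729, 0.685, 0.0]
wrist_force: [-0.8, 0.7, -0.7]
opening: 0.261
finger_force: 0.0
```

```bash
cat >> h.py <<'E'
def yel():
    # yellow ball in side+top views -> two-ray intersection, height and turn
    A=np.zeros((3,3));b=np.zeros(3)
    for n,B in(('side',(200,200,400,320)),('top',(225,190,345,300))):
        f=grab_frame(n);bl=blobs(f['image'],(20,120,120),(35,255,255),B)
        if not bl: print('no yellow in',n);continue
        a,u=max(bl,key=lambda t:t[0]);c=-f['R'].T@f['t'];d=plane(f,*u,.1)-c;d/=np.linalg.norm(d)
        P=np.eye(3)-np.outer(d,d);A+=P;b+=P@c;print(n,a,u)
    X=np.linalg.solve(A,b);print('yellow',X,'turn',YAW-.105-np.arctan2(*(X[:2]-C)[::-1]),'rad',np.hypot(*(X[:2]-C)))
E
python3 - <<'E'
from h import *
s,p,R=pose();print(s['time'],p,s['wrist_force'],s['opening']*.0918);yel()
print({k:float(v) for k,v in rel(*black(-.96,.090)).items()})
f=wrist();cv2.imwrite('pics/w3.png',f['image'][:,:,::-1])
E
```

```text
4.125 [0.41395703 0.19023883 0.08998238] [-0.80706227  0.71864731 -0.66667937] 0.023980765445055282
side 120 [348.76666667 247.2       ]
top 41 [245.70731707 240.95121951]
yellow [0.38644518 0.3168616  0.17901196] turn -1.441129862387272 rad 0.07802682213974176
{'dx': 0.0004, 'dy': 0.0005, 'dz': -0.0001, 'twist': 0.2}
```

View pics/w3.png

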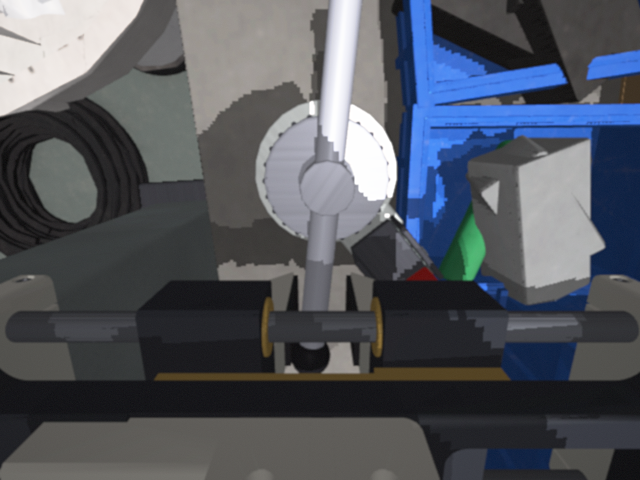

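The side mask picked up the multimeter. In the wrist view the neck top is at (328,187) and the bar lags the jaws by about 6°, so the turn is around -0.85. Next I'll check whether it dropped.

```bash
sed -i "s/(200,200,400,320)/(200,230,325,320)/; s/(225,190,345,300))):/(225,190,345,300))):\n        pass/" h.py; python3 - <<'E'
from h import *
yel();f=wrist()
for z in(.127,.117): print(z,proj(f,[*C,z]))
E
```

```text
side 50 [311.5  274.78]
top 41 [245.70731707 240.95121951]
yellow [0.43219128 0.32585457 0.11075295] turn -0.8499905845851492 rad 0.08159809839218567
0.127 (np.float64(323.76301201954266), np.float64(194.34072710836944))
0.117 (np.float64(323.5920083007531), np.float64(190.60316070626652))
```

It has dropped: ball height is 0.111 and turn is -0.85. Now I'll turn it forward.

```bash
python3 - <<'E'
from h import *
for t,z in zip(np.linspace(-.96,.05,11)[1:],np.linspace(.089,.083,10)): print({k:float(v) for k,v in rel(*black(t,z)).items()})
E
```

```text
{'dx': 0.0007, 'dy': -0.0049, 'dz': 0.0007, 'twist': 6.0}
{'dx': 0.0016, 'dy': -0.0104, 'dz': 0.0014, 'twist': 11.8}
{'dx': 0.003, 'dy': -0.0158, 'dz': 0.0021, 'twist': 17.6}
{'dx': 0.0049, 'dy': -0.021, 'dz': 0.0027, 'twist': 23.3}
{'dx': 0.0074, 'dy': -0.0259, 'dz': 0.0034, 'twist': 29.1}
{'dx': 0.0103, 'dy': -0.0307, 'dz': 0.0041, 'twist': 34.9}
{'dx': 0.0137, 'dy': -0.035, 'dz': 0.0047, 'twist': 40.7}
{'dx': 0.0176, 'dy': -0.0391, 'dz': 0.0054, 'twist': 46.5}
{'dx': 0.0218, 'dy': -0.0427, 'dz': 0.0061, 'twist': 52.3}
{'dx': 0.0263, 'dy': -0.0458, 'dz': 0.0067, 'twist': 58.1}
```

{"name": "jog_arm", "arguments": {
  "targets": [
    {"dx": 0.0005, "dy": -0.005, "dz": 0.0005, "twist": 6, "jaw": 0.024},
    {"dx": 0.0015, "dy": -0.0105, "dz": 0.0015, "twist": 12, "jaw": 0.024},
    {"dx": 0.003, "dy": -0.016, "dz": 0.002, "twist": 17.5, "jaw": 0.024},
    {"dx": 0.005, "dy": -0.021, "dz": 0.003, "twist": 23.5, "jaw": 0.024},
    {"dx": 0.0075, "dy": -0.026, "dz": 0.0035, "twist": 29, "jaw": 0.024},
    {"dx": 0.0105, "dy": -0.031, "dz": 0.004, "twist": 35, "jaw": 0.024},
    {"dx": 0.0135, "dy": -0.035, "dz": 0.005, "twist": 40.5, "jaw": 0.024},
    {"dx": 0.0175, "dy": -0.039, "dz": 0.0055, "twist": 46.5, "jaw": 0.024},
    {"dx": 0.022, "dy": -0.0425, "dz": 0.006, "twist": 52.5, "jaw": 0.024},
    {"dx": 0.0265, "dy": -0.046, "dz": 0.007, "twist": 58, "jaw": 0.024}
  ]
}}

```text
time: 5.68
eef_pos: [0.3707, 0.2192, 0.083]
ee_rot: [0.0, 0.97, 0.244, 0.001]
wrist_force: [3.6, -1.3, 2.2]
opening: 0.265
finger_force: 1.6
```

```bash
python3 - <<'E'
from h import *
s,p,R=pose();print(s['time'],p,s['wrist_force'],s['joint_pos'][6]);yel()
for t in np.linspace(.05,.91,10)[1:]:
    a=list(black(t,.083));a[3]=max(a[3],-97);print({k:float(v) for k,v in rel(*a).items()})
E
```

```text
5.675 [0.37067877 0.21924994 0.08304411] [ 3.55876154 -1.32882558  2.20419189] -1.6339020160732756
side 55 [288.94545455 268.21818182]
top 9 [258.55555556 216.33333333]
yellow [0.48768999 0.29155845 0.10920832] turn -0.03800297709684919 rad 0.08353487610887236
{'dx': 0.0, 'dy': -0.0048, 'dz': -0.0002, 'twist': 5.5}
{'dx': 0.0008, 'dy': -0.01, 'dz': -0.0002, 'twist': 11.0}
{'dx': 0.002, 'dy': -0.0151, 'dz': -0.0002, 'twist': 16.5}
{'dx': 0.0038, 'dy': -0.0201, 'dz': -0.0002, 'twist': 22.0}
{'dx': 0.006, 'dy': -0.0248, 'dz': -0.0002, 'twist': 27.4}
{'dx': 0.0086, 'dy': -0.0294, 'dz': -0.0002, 'twist': 32.9}
{'dx': 0.0117, 'dy': -0.0336, 'dz': -0.0002, 'twist': 35.5}
{'dx': 0.0151, 'dy': -0.0376, 'dz': -0.0002, 'twist': 35.5}
{'dx': 0.0189, 'dy': -0.0412, 'dz': -0.0002, 'twist': 35.5}
```

{"name": "jog_arm", "arguments": {
  "targets": [
    {"dx": 0, "dy": -0.005, "dz": 0, "twist": 5.5, "jaw": 0.024},
    {"dx": 0.001, "dy": -0.01, "dz": 0, "twist": 11, "jaw": 0.024},
    {"dx": 0.002, "dy": -0.015, "dz": 0, "twist": 16.5, "jaw": 0.024},
    {"dx": 0.004, "dy": -0.02, "dz": 0, "twist": 22, "jaw": 0.024},
    {"dx": 0.006, "dy": -0.025, "dz": 0, "twist": 27.5, "jaw": 0.024},
    {"dx": 0.0085, "dy": -0.0295, "dz": 0, "twist": 33, "jaw": 0.024},
    {"dx": 0.0115, "dy": -0.0335, "dz": 0, "twist": 35.5, "jaw": 0.024},
    {"dx": 0.015, "dy": -0.0375, "dz": 0, "twist": 35.5, "jaw": 0.024},
    {"dx": 0.018, "dy": -0.0405, "dz": 0, "twist": 35.5, "jaw": 0.024},
    {"dx": 0.018, "dy": -0.0405, "dz": 0, "twist": 35.5, "jaw": 0.024}
  ]
}}

```text
time: 7.02
eef_pos: [0.3658, 0.2638, 0.0825]
ee_rot: [0.0, 0.998, -0.06, -0.0]
wrist_force: [-2.3, -2.0, -1.6]
opening: 0.261
finger_force: 1.1
```

```bash
python3 - <<'E'
from h import *
s,p,R=pose();print(s['time'],p,s['wrist_force'],s['torque'],s['joint_pos'][6]);yel()
print(rel(*black(.89,.083)))
f=wrist();cv2.imwrite('pics/w4.png',f['image'][:,:,::-1])
for z in(.127,.117,.107): print(z,proj(f,[*C,z]))
E
```

```text
7.025 [0.36575546 0.26376089 0.0825193 ] [-2.2546746  -1.96308594 -1.60225687] [-0.40319349  0.59999461 -0.04718491] -2.2682815748328338
side 40 [288.05  260.125]
top 40 [285.5 211.7]
yellow [0.49833012 0.22693906 0.10226118] turn 0.7730732519209706 rad 0.08244656849216965
{'dx': np.float64(0.0), 'dy': np.float64(-0.0003), 'dz': np.float64(-0.0002), 'twist': np.float64(12.7)}
0.127 (np.float64(356.82508657937325), np.float64(202.56287698805457))
0.117 (np.float64(354.09216193948424), np.float64(198.0218976850996))
0.107 (np.float64(351.75425792136224), np.float64(194.1372776690066))
```

View pics/w4.png

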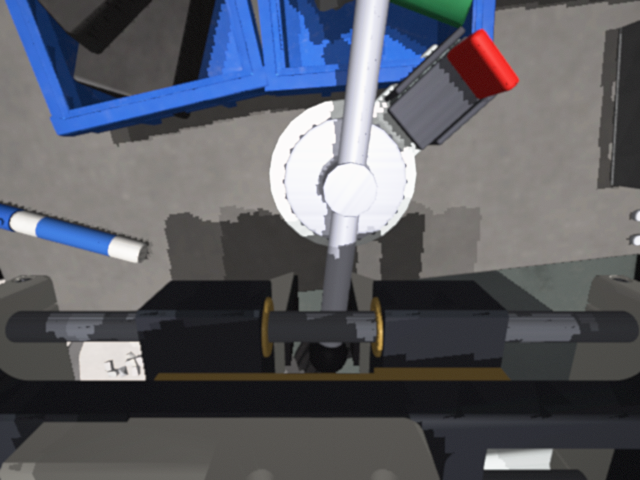

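The neck top is at (350,188), turn reads about 0.77 and the ball is at home height. I'll press a little further to confirm it is at the stop.

{"name": "jog_arm", "arguments": {
  "targets": [
    {"dx": 0, "dy": -0.002, "dz": 0, "twist": 0, "jaw": 0.024},
    {"dx": 0.001, "dy": -0.004, "dz": 0, "twist": 0, "jaw": 0.024},
    {"dx": 0.001, "dy": -0.004, "dz": 0, "twist": 0, "jaw": 0.024}
  ]
}}

```text
time: 7.55
eef_pos: [0.3664, 0.2653, 0.0823]
ee_rot: [0.002, 0.998, -0.062, -0.001]
wrist_force: [-4.5, -8.1, 2.5]
opening: 0.267
finger_force: 4.0
```

It's at the stop: the force rose with no further motion. Release, lift, and move to the keeper.

{"name": "jog_arm", "arguments": {
  "targets": [
    {"dx": 0, "dy": 0.002, "dz": 0, "twist": 0, "jaw": 0.03},
    {"dx": 0, "dy": 0.004, "dz": 0, "twist": 0, "jaw": 0.036},
    {"dx": 0, "dy": 0.004, "dz": -0.02, "twist": 0, "jaw": 0.036},
    {"dx": 0, "dy": 0.004, "dz": -0.05, "twist": 0, "jaw": 0.036},
    {"dx": 0, "dy": 0.004, "dz": -0.08, "twist": 0, "jaw": 0.036},
    {"dx": 0, "dy": 0.004, "dz": -0.1, "twist": 0, "jaw": 0.01},
    {"dx": 0, "dy": 0.004, "dz": -0.1, "twist": -10, "jaw": 0},
    {"dx": 0, "dy": 0.004, "dz": -0.1, "twist": -20, "jaw": 0}
  ]
}}

```text
time: 8.55
eef_pos: [0.368, 0.2647, 0.1838]
ee_rot: [-0.001, 0.993, 0.116, 0.001]
wrist_force: [-1.3, -0.1, -0.1]
opening: 0.117
finger_force: 0.0
```

```bash
cat >> h.py <<'E'
def keep(r,z):
    a=YAW-np.pi/2;return (*(C+r*np.array([np.cos(a),np.sin(a)])),z,np.degrees(YAW))
E
python3 - <<'E'
from h import *
s,p,R=pose();print(s['time'],p,s['wrist_force'],s['opening'],s['joint_pos'][6]);print(rel(*keep(.095,.17)))
E
```

```text
8.55 [0.36802363 0.26467683 0.1838374 ] [-1.25940619 -0.05543017 -0.08770805] 0.11653072393526677 -1.9783824863469641
{'dx': np.float64(0.0827), 'dy': np.float64(0.117), 'dz': np.float64(0.0139), 'twist': np.float64(-113.9)}
```

{"name": "jog_arm", "arguments": {
  "targets": [
    {"dx": 0.008, "dy": 0.012, "dz": 0, "twist": -10, "jaw": 0},
    {"dx": 0.016, "dy": 0.024, "dz": 0, "twist": -20, "jaw": 0},
    {"dx": 0.025, "dy": 0.036, "dz": 0, "twist": -30, "jaw": 0},
    {"dx": 0.034, "dy": 0.048, "dz": 0, "twist": -40, "jaw": 0},
    {"dx": 0.043, "dy": 0.06, "dz": 0, "twist": -50, "jaw": 0},
    {"dx": 0.052, "dy": 0.072, "dz": 0, "twist": -60, "jaw": 0},
    {"dx": 0.06, "dy": 0.084, "dz": 0, "twist": -70, "jaw": 0},
    {"dx": 0.068, "dy": 0.096, "dz": 0, "twist": -80, "jaw": 0},
    {"dx": 0.076, "dy": 0.108, "dz": 0, "twist": -90, "jaw": 0},
    {"dx": 0.083, "dy": 0.117, "dz": 0, "twist": -100, "jaw": 0}
  ]
}}

```text
time: 9.8
eef_pos: [0.4757, 0.1683, 0.1833]
ee_rot: [0.001, 0.55, 0.835, 0.001]
wrist_force: [0.3, 0.1, -0.4]
opening: 0.008
finger_force: 0.0
```

```bash
python3 - <<'E'
from h import *
print(rel(*keep(.097,.14)))
E
```

```text
{'dx': np.float64(-0.0004), 'dy': np.float64(0.0009), 'dz': np.float64(0.0433), 'twist': np.float64(-14.0)}
```

{"name": "jog_arm", "arguments": {
  "targets": [
    {"dx": 0, "dy": 0.001, "dz": 0.015, "twist": -7, "jaw": 0},
    {"dx": 0, "dy": 0.001, "dz": 0.03, "twist": -14, "jaw": 0},
    {"dx": 0, "dy": 0.001, "dz": 0.043, "twist": -14, "jaw": 0},
    {"dx": 0, "dy": 0.001, "dz": 0.043, "twist": -14, "jaw": 0}
  ]
}}

```text
time: 10.3
eef_pos: [0.4748, 0.1684, 0.139]
ee_rot: [-0.0, 0.447, 0.894, -0.0]
wrist_force: [-0.6, -0.5, 0.3]
opening: 0.006
finger_force: 0.0
```

```bash
python3 - <<'E'
from h import *
s,p,R=pose();f=wrist();im=f['image'];cv2.imwrite('pics/w5.png',im[:,:,::-1]);print(p,rel(*keep(.097,.093)))
for a,c in blobs(im,(0,140,60),(8,255,255),(0,0,640,420),100): print(a,c,plane(f,*c,.108))
yel()
E
```

```text
[0.47477842 0.16844474 0.13900289] {'dx': np.float64(-0.0012), 'dy': np.float64(0.0011), 'dz': np.float64(0.0466), 'twist': np.float64(-0.4)}
620 [323.28870968 221.95806452] [0.45781611 0.19285975 0.108     ]
side 40 [288.475 259.95 ]
top 35 [285.97142857 211.28571429]
yellow [0.49837843 0.22565311 0.10244771] turn 0.7880759416642966 rad 0.08279245272236642
```

View pics/w5.png

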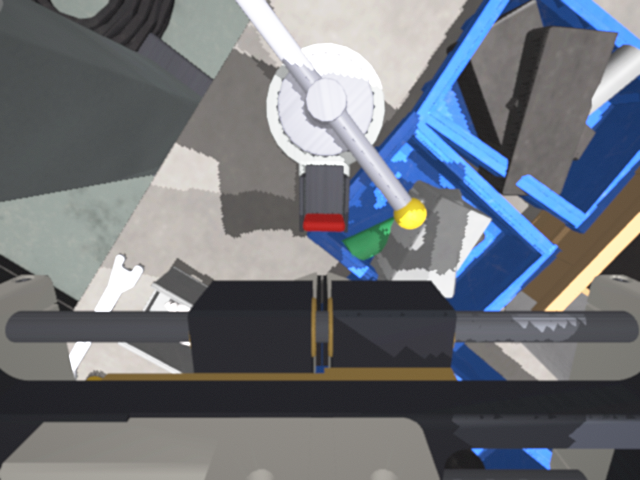

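The tab at (323,222) is centred on the closed fingers and the yellow ball at (410,213) is clear to the side. I'll descend and push.

{"name": "jog_arm", "arguments": {
  "targets": [
    {"dx": 0, "dy": 0, "dz": 0.015, "twist": 0, "jaw": 0},
    {"dx": 0, "dy": 0, "dz": 0.03, "twist": 0, "jaw": 0},
    {"dx": 0, "dy": 0, "dz": 0.045, "twist": 0, "jaw": 0},
    {"dx": 0, "dy": 0, "dz": 0.045, "twist": 0, "jaw": 0},
    {"dx": 0.005, "dy": 0, "dz": 0.045, "twist": 0, "jaw": 0},
    {"dx": 0.01, "dy": 0, "dz": 0.045, "twist": 0, "jaw": 0},
    {"dx": 0.015, "dy": 0, "dz": 0.045, "twist": 0, "jaw": 0},
    {"dx": 0.02, "dy": 0, "dz": 0.045, "twist": 0, "jaw": 0}
  ]
}}

```text
time: 11.45
eef_pos: [0.4636, 0.1847, 0.0952]
ee_rot: [0.001, 0.446, 0.895, 0.0]
wrist_force: [1.3, -0.9, 1.1]
opening: 0.006
finger_force: 0.8
```

{"name": "jog_arm", "arguments": {
  "targets": [
    {"dx": 0.004, "dy": 0, "dz": 0, "twist": 0, "jaw": 0},
    {"dx": 0.008, "dy": 0, "dz": 0, "twist": 0, "jaw": 0},
    {"dx": 0.012, "dy": 0, "dz": 0, "twist": 0, "jaw": 0},
    {"dx": 0.014, "dy": 0, "dz": 0, "twist": 0, "jaw": 0},
    {"dx": 0.014, "dy": 0, "dz": 0, "twist": 0, "jaw": 0}
  ]
}}

```text
time: 12.08
eef_pos: [0.4558, 0.1946, 0.0949]
ee_rot: [0.001, 0.447, 0.895, -0.0]
wrist_force: [4.1, -3.9, 0.8]
opening: 0.005
finger_force: 2.7
```

```bash
python3 - <<'E'
from h import *
s,p,R=pose();print(p,s['wrist_force'],np.hypot(*(p[:2]-C)));f=wrist();im=f['image']
for a,c in blobs(im,(0,140,60),(8,255,255),(0,0,640,420),50):
    X=plane(f,*c,.109);print(a,c,X,np.hypot(*(X[:2]-C)))
E
```

```text
[0.4558174  0.1945882  0.09489687] [ 4.12872841 -3.89125932  0.81881083] 0.06342055739598869
1217 [323.13968776 269.03861956] [0.4455307  0.20965857 0.109     ] 0.045194553052183895
```

{"name": "jog_arm", "arguments": {
  "targets": [
    {"dx": 0.002, "dy": 0, "dz": 0, "twist": 0, "jaw": 0},
    {"dx": 0.004, "dy": 0, "dz": 0, "twist": 0, "jaw": 0},
    {"dx": 0.005, "dy": 0, "dz": 0, "twist": 0, "jaw": 0},
    {"dx": 0.005, "dy": 0, "dz": 0, "twist": 0, "jaw": 0}
  ]
}}

```text
time: 12.62
eef_pos: [0.4556, 0.1949, 0.0951]
ee_rot: [0.003, 0.448, 0.894, -0.001]
wrist_force: [10.3, -11.5, -1.1]
opening: 0.005
finger_force: 8.0
```

It's against the stop after about 20 mm of travel. Back off, lift clear, and verify.

{"name": "jog_arm", "arguments": {
  "targets": [
    {"dx": -0.01, "dy": 0, "dz": 0, "twist": 0, "jaw": 0},
    {"dx": -0.025, "dy": 0, "dz": 0, "twist": 0, "jaw": 0},
    {"dx": -0.035, "dy": 0, "dz": -0.01, "twist": 0, "jaw": 0},
    {"dx": -0.035, "dy": 0, "dz": -0.04, "twist": 0, "jaw": 0},
    {"dx": -0.035, "dy": 0, "dz": -0.08, "twist": 0, "jaw": 0},
    {"dx": -0.035, "dy": 0, "dz": -0.1, "twist": 0, "jaw": 0},
    {"dx": -0.035, "dy": 0, "dz": -0.1, "twist": 0, "jaw": 0}
  ]
}}

```text
time: 13.5
eef_pos: [0.4741, 0.1723, 0.1969]
ee_rot: [0.001, 0.446, 0.895, 0.002]
wrist_force: [0.4, -0.8, -0.1]
opening: 0.005
finger_force: 0.0
```

```bash
python3 - <<'E'
from h import *
s,p,R=pose();print(s['time'],p,s['wrist_force'],np.abs(s['joint_velocities']).max());f=wrist();im=f['image'];cv2.imwrite('pics/w6.png',im[:,:,::-1])
for a,c in blobs(im,(0,140,60),(8,255,255),(0,0,640,420),50):
    X=plane(f,*c,.109);print(a,c,X,np.hypot(*(X[:2]-C)))
yel()
E
```

```text
13.5 [0.47406359 0.17228755 0.19690196] [ 0.35672256 -0.75831467 -0.09327121] 0.039951905143436967
319 [320.69592476 185.52978056] [0.44769192 0.20703679 0.109     ] 0.04859041795091582
side 39 [288.43589744 259.79487179]
top 41 [285.97560976 211.7804878 ]
yellow [0.49778168 0.22577934 0.10269373] turn 0.7883254107083304 rad 0.08218285456842825
```

View pics/w6.png

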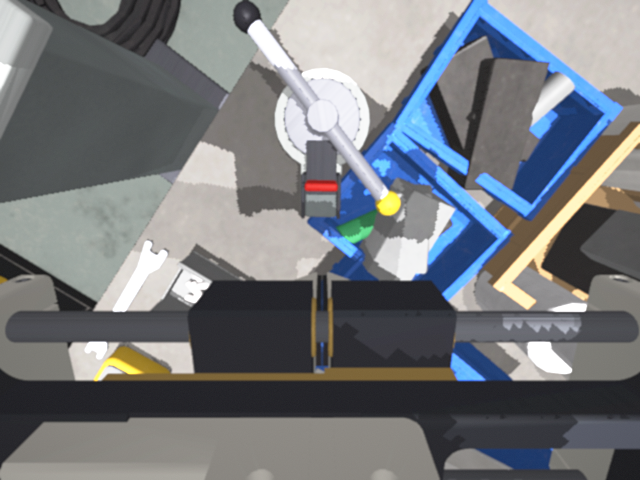

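The red tab at (320,186) is now 49 mm from the axis and the keeper plate lies over the plug's head. The bar, with its yellow ball at (389,204), is in the home position, and the robot is clear of everything.

```bash
python3 -c "
from workcell import manip;print(manip.sign_off())"
```

```text
the job is handed in; nothing more can be done
None
```

The plug was turned back until it dropped into its thread start, screwed forward to its stop, and locked by sliding the keeper fully in; the arm ended clear of everything, the tools were left where they lay, and the job was handed in at about 13.5 s.

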